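# Roll the milling jar up the ramp and start the jar mill

## Task

Load the jar mill without grasping or lifting anything: with your fingers behind the steel jar lying at the foot of the ramp, push it steadily and slowly up the ramp, staying in contact so that it never rolls back or runs ahead, until it lies over the crest against its stop. Then press the start button on top of the drive housing right down with a fingertip, let it come up, and leave the jar against the stop; do not disturb the other things on the bench.

Things in the scene. Friction and masses are not known exactly. Their poses are not given: they have to be found in the camera images.
- mill: Steel bench jar mill with loading ramp, fixed, 390 mm long, 150 wide. Origin on the bench under its centre line; x level, the way a jar travels (up the ramp to the stop), z up. At its high end the white drive housing, 119 to 214 mm along x, 85 mm high. Side rails 120 mm apart inside, 6 thick, 14 mm above apron, ramp and seat. A jar let go on the ramp rolls back.
- foot (a point): Foot of the ramp on its centre line, 90 mm behind the mill's origin (x = -90), 6 mm above the bench. Behind it lies the level apron, 6 mm high, to x = -170, ended by a rib 5 mm thick whose top is 11 mm above the bench.
- crest (a point): Crest at the top of the ramp on its centre line, x = 50 mm, 24 mm above the bench. From there the seat falls at 9 degrees for 60 mm to the stop: a jar past the crest tends to roll on against the stop and stays there, but rubbing on a side rail may hold it short, so it is best pushed right home.
- stop (a point): Upright stop: centre of its black rubber pad's face, x = 110 mm, 44 mm above the bench, facing back towards the ramp; the stop's top is 70 mm above the bench.
- ramp: The sloping steel plate of the mill, 141 mm long, 132 mm wide with its side rails, 7.3 degrees steep. Origin at the centre of its upper surface, x up the slope, z square to the surface.
- seat (a point): The point where the centre of the jar comes to lie when it rests against the stop: 80 mm along the mill's x from its origin, 50 mm above the bench; axes as those of mill.
- jar: Steel milling jar, a closed plain cylinder, 60 mm in diameter, 100 mm long, about 0.4 to 0.85 kg, with two thin black bands; it lies across the apron at the foot of the ramp and is free to roll. Origin at its centre, y along its cylinder axis (x and z turn with it as it rolls).
- start (a joint): Start button on top of the drive housing: 0 is up, grows as it is pressed, 0.006 m is fully down; it springs back, 4 N takes it fully down.
- start_top (a point): Centre of the top face of the start button, a round grey button 32 mm across, the larger of two round grey things on top of the drive housing; it is pressed straight down.
- beaker: Bystander: glass beaker, open, 68 mm across, 85 mm tall, loose on the bench; origin at the centre of its underside.
- amber: Bystander: amber glass bottle, 62 mm across, 135 mm tall, loose on the bench; origin at the centre of its underside.
- powder_jar: Bystander: white plastic jar, 52 mm across, 65 mm tall, loose on the bench; origin at the centre of its underside.
- spare_jar: Bystander: second, shorter steel jar standing on its end, 60 mm across, 75 mm tall; not to be used, loose on the bench; origin at the centre of its underside.
- collar: Bystander: steel ring lying flat, 60 mm across with a 42 mm hole, 16 mm tall, loose on the bench; origin at the centre of its underside.
- crucible: Bystander: white porcelain crucible, 48 mm across, 36 mm tall, loose on the bench; origin at the centre of its underside.
- wrench: Bystander: steel lid wrench, 170 mm long, lying loose on the bench; origin under its middle.
There are look-alikes about, which are no part of the job. What is shaped like the jar but red or turquoise is not meant.

How it is judged:
On the way, in this order (a step that is already met when the one before it is completed fails the run):
1. the jar is on the upper half of the ramp, pushed by the fingers (x of jar in the frame of mill between -0.03 and 0.045 m and contact force between the fingers and jar above 0.03 N).
2. the jar lies against its stop (x of jar in the frame of seat between -0.005 and 0.006 m and y of jar in the frame of seat between -0.014 and 0.014 m and z of jar in the frame of seat between -0.006 and 0.006 m and angle between the y axis of jar and the y axis of mill, either way round below 0.1 rad and linear speed of jar below 0.02 m/s), for 0.2 s.
3. the start button is pressed down, the jar staying home (value of joint start above 0.0045 m and x of jar in the frame of seat between -0.005 and 0.006 m and y of jar in the frame of seat between -0.014 and 0.014 m and z of jar in the frame of seat between -0.006 and 0.006 m and angle between the y axis of jar and the y axis of mill, either way round below 0.1 rad).
4. the start button has come up (value of joint start below 0.0015 m), for 0.1 s.
At the end, for the whole second after the job is handed in: The jar rests on the seat against the stop (its centre within 5 mm along and 14 mm across of the seat point, its axis within 0.1 rad of square to the ramp), is still, the start button has been pressed and is up again, and no bystander has moved more than 20 mm (x of jar in the frame of seat between -0.005 and 0.006 m and y of jar in the frame of seat between -0.014 and 0.014 m and z of jar in the frame of seat between -0.006 and 0.006 m and angle between the y axis of jar and the y axis of mill, either way round below 0.1 rad and linear speed of jar below 0.01 m/s and value of joint start below 0.0015 m and contact force between jar and mill above 0.5 N and distance of each of beaker, amber, powder_jar, spare_jar, collar, crucible, wrench from where it was at the start of the episode below 0.02 m); the robot touches nothing.
It fails at once if the jar is lifted off the apron, ramp or seat, or tipped up (z of jar in the frame of mill above 0.064 m or (x of jar in the frame of mill below -0.09 m and z of jar in the frame of mill above 0.048 m) or (x of jar in the frame of mill between -0.08 and 0.05 m and z of jar in the frame of ramp above 0.04 m) or angle between jar's own y axis and vertical below 1.35 rad).
It fails at once if the jar runs free on the ramp (rolls back, or is shot up it): faster than 0.2 m/s there with no finger touching it (x of jar in the frame of mill between -0.085 and 0.045 m and contact force between the fingers and jar below 0.03 N and linear speed of jar above 0.2 m/s).
It fails at once if the start button is pressed while the jar is not home against its stop (value of joint start above 0.003 m and not (x of jar in the frame of seat between -0.005 and 0.006 m and y of jar in the frame of seat between -0.014 and 0.014 m and z of jar in the frame of seat between -0.006 and 0.006 m and angle between the y axis of jar and the y axis of mill, either way round below 0.1 rad)).
It fails at once if a bystander is moved by more than 20 mm (distance of any of beaker, amber, powder_jar, spare_jar, collar, crucible, wrench from where it was at the start of the episode above 0.02 m).
It fails at once if the jar leaves the mill (x of jar in the frame of mill below -0.19 m or y of jar in the frame of mill above 0.05 m or y of jar in the frame of mill below -0.05 m).
It also fails if it takes over 48 s, if anything falls off the work surface, if the arm or the gripper's body presses on something with over 40 N, if the wrist force passes 120 N, or if a joint passes its speed limit or range.

## Robot

A 6-joint arm with a two-finger parallel gripper is mounted at the origin on the work surface. World frame = base frame: x ahead of the robot, y to its left, z up, the work surface at z = 0. Lengths are in m, angles in rad, forces in N, time in s.
With the tool pointing down it reaches from about 0.425 to 0.95 m from the base axis. Payload 3.5 kg.
Tool frame: the origin (TCP) lies between the finger pads; the fingertips stand ahead of it and the grasp point (between the pads) lies 11 mm behind it (robot.finger_overhang is the z of the fingertips in the tool frame, in m); z points along the fingers, y is the direction in which the jaws open and shut (so a half turn about z gives the same grasp; the last joint's range is limited). The gripper opens to 85 mm and grips with 20 to 120 N. Pads are 22 mm wide; open, the fingers measure 114 mm over their backs; the gripper's body (76 mm by 85 mm) begins 54 mm behind the grasp point. The pads swing forward as they close: fully open they stand 13 mm farther back than shut.
Start: joints at [1.103, 0.286, 1.577, -0, 1.279, -0.15], TCP at [0.211, 0.641, 0.204] pointing down, gripper open.
Joint ranges: [-2.77, 2.77], [-0.9, 2.22], [0.21, 2.48], [-1.53, 4.67], [0.24, 2.81], [-2.84, 2.84]. Speed limits (rad/s): [2.79, 2.79, 3.14, 3.14, 3.14, 3.14].

## Interface

Orientations are given as a unit quaternion [w, x, y, z].
In Python, from plant import robot gives the robot as it stands.
- The arm moves only by the tool jog_arm, never from a script. Its argument "series" is a list of rows, each a list of 3 entries, a list of its own where there are three numbers: the turn, a rotation vector about the world's x, y, z in units of 5 degrees (1.0 is 5 degrees), then the shift along the world's x, y, z in cm, then the gripper command: -1 is shut, 1 is fully open, values between are in proportion. In form: [[[ax, ay, az], [tx, ty, tz], hand], ...]. A call has 1 to 5 rows; each row is the pose to reach, as a shift and turn from the pose commanded when the call began; what a row does not reach only later rows make up. A row lasts 1/10 s, in which the tool goes at most 50 mm and 8.59 degrees, less where a joint would pass 70% of its speed; a pose out of reach is approached as far as the arm can. A call with a gripper value outside its range is refused whole. The fingers move at their own pace and stop on an object; the grip force is fixed at half the most. Time passes only in rows, so rows that repeat a pose let the fingers close. It gives the time, the measured TCP pose, the force and the opening at its end, in the units of the state.
- robot.read_state(): the state, without advancing time (a new reading comes with each control period).
- robot.get_image(name): name is "side" or "top"; returns the picture (384x512x3 uint8, blue, green, red); there is no depth.
- robot.camera_model(name): a dict with "camera_matrix" (3x3 intrinsics, pixels), "k1" (the pictures are not rectified: a ray, as slopes to the right and down, at radius r is drawn at 1 + k1 r^2 times it, then the intrinsics apply), "T" (4x4, takes a point from camera to world coordinates). Camera axes: x right, y up, looking along -z (the intrinsics and any distortion apply to the point x, -y, -z); pixel columns grow to the right and rows downward; lengths in m; the calibration is good to about 2 mm. A picture is of the moment at which its call begins. camera_model takes no time and is no camera call.
- robot.hand_in(): hands the job in, once; it reports no verdict.
The state is a dict: "time_s": time; "qpos": joint angles; "qvel": joint speeds; "joint_efforts": joint torques, N m; "eef_pos": TCP position; "orientation": TCP orientation; "force": force on the tool from outside, world axes, zero at the start; "moment": the same for the moment, N m; "gripper_width": finger opening in m.
Only numpy, scipy, OpenCV 4.12 (cv2) and the standard library are available. Lean on these libraries where they do the work, as an engineer would, in place of code of your own. Each camera call takes 0.05 s, during which the arm holds its last target.

## Working session

There is one attempt and no reset: what is moved stays moved. The work goes in short steps, Python scripts to look and compute and a tool call to move; the robot and the scene stay as the last step left them, time stands still between calls to the robot, and variables do not carry over. Pictures are saved under pics/ and viewed, and the job is handed in when it is done.

Besides the shell and the picture viewer there is one more tool, called after ">>>" by a JSON object that holds its "method" and its "body", one argument or row to a line. jog_arm: Moves the arm, as the interface text tells. Its arguments: {"type":"object","properties":{"series":{"type":"array","items":{"type":"array"}}},"required":["series"]}

```bash
mkdir -p pics; ls
python3 - <<'E'
from plant import robot
import cv2
s=robot.read_state();print(s)
for n in("side","top"):
    cv2.imwrite(f"pics/{n}0.png",robot.get_image(n));m=robot.camera_model(n);print(n,m)
print(robot.finger_overhang)
E
```

```text
pics
{'time_s': 0.0, 'qpos': array([ 1.10300708e+00,  2.87216230e-01,  1.57818684e+00,  1.68851077e-05,
        1.27859191e+00, -1.50021814e-01]), 'qvel': array([-0.00085194,  0.00030164, -0.00160103,  0.00137274, -0.00090498,
        0.00170333]), 'joint_efforts': array([ 1.42135883e-03, -4.05988491e+01, -2.92627680e+01, -6.36132836e-05,
        5.93276738e-03, -1.69068908e-06]), 'eef_pos': array([0.210553  , 0.6405592 , 0.20270821]), 'orientation': array([-3.72872755e-04,  1.58218378e-01,  9.87403414e-01, -1.14185303e-03]), 'force': array([ 0.59383338, -0.24786635,  0.08424449]), 'moment': array([ 0.02975215, -0.02014336, -0.01411559]), 'gripper_width': 0.08535713352922182}
side {'camera_matrix': array([[488.09426562,   0.        , 248.23747472],
       [  0.        , 488.09426562, 188.69918829],
       [  0.        ,   0.        ,   1.        ]]), 'k1': -0.17938519455683669, 'T': array([[ 0.7300969 ,  0.37147668, -0.57355348, -0.01081729],
       [-0.6831054 ,  0.41891502, -0.5982284 , -0.66505938],
       [ 0.01804227,  0.82856218,  0.55960628,  0.64978031],
       [ 0.        ,  0.        ,  0.        ,  1.        ]])}
top {'camera_matrix': array([[437.31897973,   0.        , 256.11552099],
       [  0.        , 437.31897973, 186.86673727],
       [  0.        ,   0.        ,   1.        ]]), 'k1': 0.0257204255145723, 'T': array([[-0.01935843,  0.98011189, -0.1974992 ,  0.31928046],
       [-0.99976621, -0.02087905, -0.00561979, -0.08419728],
       [-0.00963162,  0.19734424,  0.98028694,  1.2119487 ],
       [ 0.        ,  0.        ,  0.        ,  1.        ]])}
0.008
```

View pics/side0.png

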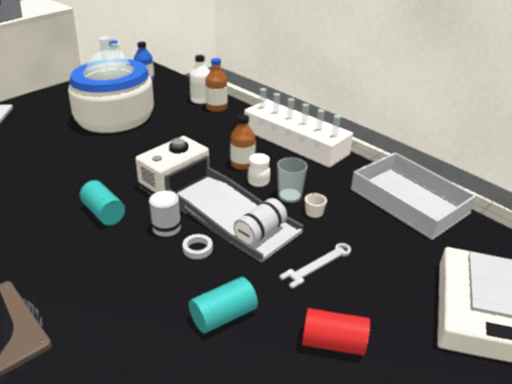

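View pics/top0.png

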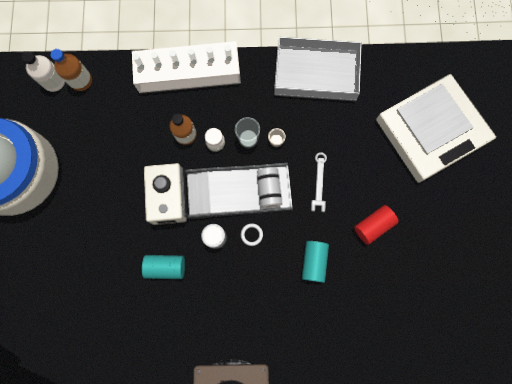

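Run:
```python
import cv2
t=cv2.imread('pics/top0.png');cv2.imwrite('pics/topc.png',cv2.resize(t[150:225,135:300],None,fx=4.8,fy=4.8,interpolation=cv2.INTER_CUBIC))
t=cv2.imread('pics/side0.png');cv2.imwrite('pics/sidec.png',cv2.resize(t[130:260,130:310],None,fx=4.4,fy=4.4,interpolation=cv2.INTER_CUBIC))
```

```text
(no output)
```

View pics/topc.png

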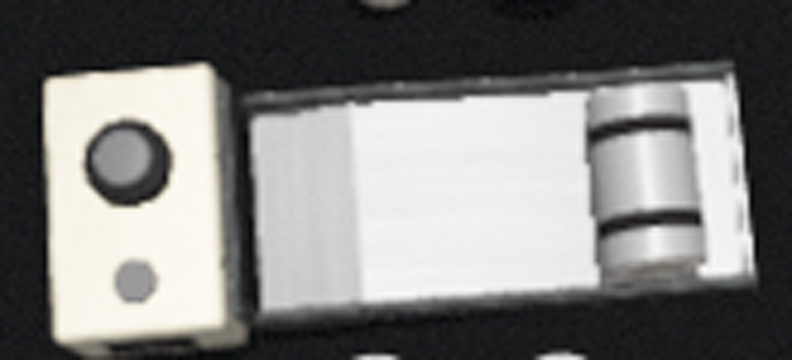

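View pics/sidec.png

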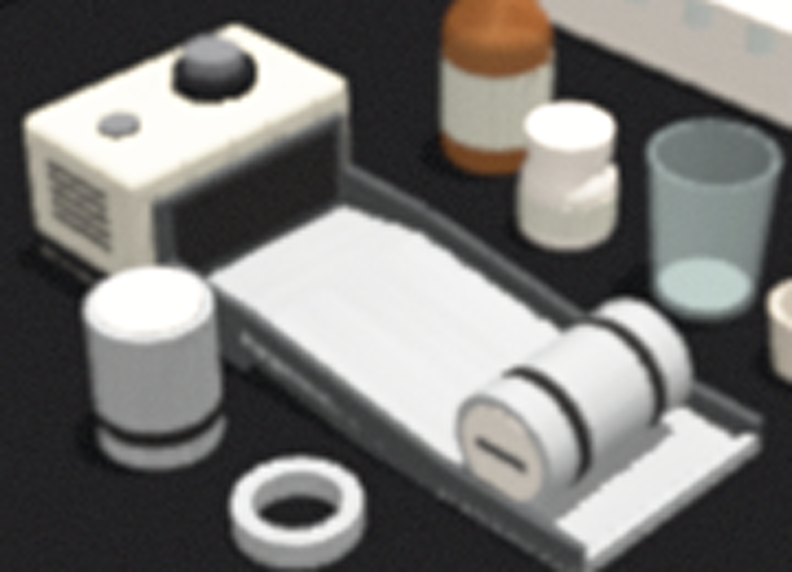

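```bash
cat > h.py <<'E'
import numpy as np,cv2
from plant import robot
def ray(n,uv):
    m=robot.camera_model(n);K=m['camera_matrix'];k=m['k1'];T=m['T']
    uv=np.atleast_2d(np.array(uv,float));d=np.c_[(uv[:,0]-K[0,2])/K[0,0],(uv[:,1]-K[1,2])/K[1,1]]
    x=d.copy()
    for _ in range(20): x=d/(1+k*(x**2).sum(1,keepdims=True))
    D=np.c_[x[:,0],-x[:,1],-np.ones(len(x))]@T[:3,:3].T
    return T[:3,3],D/np.linalg.norm(D,axis=1,keepdims=True)
def plane(n,uv,z):
    o,D=ray(n,uv);return o+D*((z-o[2])/D[:,2])[:,None]
def tri(uvs,uvt):
    o1,d1=ray('side',uvs);o2,d2=ray('top',uvt);d1=d1[0];d2=d2[0]
    A=np.c_[d1,-d2];t=np.linalg.lstsq(A,o2-o1,rcond=None)[0]
    p,q=o1+t[0]*d1,o2+t[1]*d2;return (p+q)/2,np.linalg.norm(p-q)
def proj(n,P):
    m=robot.camera_model(n);K=m['camera_matrix'];T=m['T'];P=np.atleast_2d(P)
    c=(P-T[:3,3])@T[:3,:3];s=np.c_[c[:,0],-c[:,1]]/(-c[:,2:]);s=s*(1+m['k1']*(s**2).sum(1,keepdims=True))
    return s@np.diag([K[0,0],K[1,1]])+[K[0,2],K[1,2]]
E
cat > m1.py <<'E'
from h import *
np.set_printoptions(precision=4,suppress=True)
c=lambda x,y:(135+(x+.5)/4.8-.5,150+(y+.5)/4.8-.5)
s=lambda x,y:(130+(x+.5)/4.4-.5,130+(y+.5)/4.4-.5)
pr=lambda k,v:print(k,np.round(v,4).tolist())
pr('crest',plane('top',[c(353,103),c(360,305)],.024))
pr('rib',plane('top',[c(736,65),c(754,283)],.011))
pr('house',plane('top',[c(43,77),c(212,64),c(222,325),c(57,341)],.085))
pr('houseS',plane('side',[s(25,125),s(240,27),s(348,80),s(133,190)],.085))
pr('btn top',plane('top',c(122,157),.1)); pr('btn side',plane('side',s(212,55),.1)); print('tri',tri(s(212,55),c(122,157)))
pr('ribS',plane('side',[s(588,570),s(762,430)],.018))
# jar silhouette top at z .036
pr('jarL/R',plane('top',[c(590,100),c(683,95),c(602,255),c(703,255)],.036))
pr('jar ends',plane('top',[c(636,85),c(652,280)],.036))
E
python3 m1.py
```

```text
crest [[0.6065, 0.0557, 0.024], [0.4879, 0.0514, 0.024]]
rib [[0.6278, -0.1687, 0.011], [0.4978, -0.1747, 0.011]]
house [[0.6102, 0.2201, 0.085], [0.6156, 0.1267, 0.085], [0.4699, 0.1191, 0.085], [0.4631, 0.2079, 0.085]]
houseS [[0.4603, 0.2018, 0.085], [0.6091, 0.214, 0.085], [0.616, 0.1266, 0.085], [0.4664, 0.1113, 0.085]]
btn top [[0.5607, 0.1719, 0.1]]
btn side [[0.5624, 0.175, 0.1]]
tri (array([0.5601, 0.1714, 0.1023]), np.float64(0.0002545659292072387))
ribS [[0.4936, -0.1846, 0.018], [0.6235, -0.1702, 0.018]]
jarL/R [[0.6024, -0.0822, 0.036], [0.6042, -0.1358, 0.036], [0.5119, -0.0872, 0.036], [0.5107, -0.1445, 0.036]]
jar ends [[0.6107, -0.1089, 0.036], [0.497, -0.1152, 0.036]]
```

>>> {"method": "jog_arm", "body": {
  "series": [
    [[0,0,-0.75],[2.1,-4.5,0.2],0.2],
    [[0,0,-1.5],[4.2,-9.0,0.4],0.2],
    [[0,0,-2.25],[6.3,-13.5,0.4],0.2],
    [[0,0,-3.0],[8.4,-18,0.4],0.2],
    [[0,0,-3.75],[10.5,-22.5,0.4],0.2]
  ]
}}

```text
time_s: 0.6
eef_pos: [0.316, 0.4142, 0.2076]
orientation: [-0.0, 0.318, 0.948, -0.0]
force: [0.8, 0.6, 0.2]
gripper_width: 0.0513
```

>>> {"method": "jog_arm", "body": {
  "series": [
    [[0,0,-0.75],[2.0,-4.5,0],0.2],
    [[0,0,-1.5],[4,-9.0,0],0.2],
    [[0,0,-2.25],[6,-13.5,0],0.2],
    [[0,0,-3.0],[8,-18,0],0.2],
    [[0,0,-3.75],[10,-22.5,0],0.2]
  ]
}}

```text
time_s: 1.1
eef_pos: [0.416, 0.1893, 0.2079]
orientation: [0.0, 0.468, 0.884, 0.0]
force: [-0.1, 0.4, 0.2]
gripper_width: 0.0511
```

>>> {"method": "jog_arm", "body": {
  "series": [
    [[0,0,-0.75],[1.9,-4.5,0],0.2],
    [[0,0,-1.5],[3.8,-9.0,0],0.2],
    [[0,0,-2.25],[5.7,-13.5,0],0.2],
    [[0,0,-3.0],[7.6,-18,0],0.2],
    [[0,0,-3.75],[9.5,-22.5,0],0.2]
  ]
}}

```text
time_s: 1.6
eef_pos: [0.511, -0.0358, 0.2078]
orientation: [-0.0, 0.606, 0.795, 0.0]
force: [0.6, 0.4, 0.6]
gripper_width: 0.0514
```

>>> {"method": "jog_arm", "body": {
  "series": [
    [[0,0,-0.75],[1.7,-4.5,0],0.2],
    [[0,0,-1.5],[3.5,-9.0,0],0.2],
    [[0,0,-2.32],[5.0,-13.5,0],0.2],
    [[0,0,-2.32],[5.2,-14.9,0],0.2],
    [[0,0,-2.32],[5.2,-14.9,-3],0.2]
  ]
}}

```text
time_s: 2.1
eef_pos: [0.5657, -0.1865, 0.1822]
orientation: [0.004, 0.683, 0.73, 0.001]
force: [0.7, -0.3, 0.2]
gripper_width: 0.0516
```

Run:
```python
from h import *
for n in("side","top"):
    im=robot.get_image(n);cv2.imwrite(f"pics/{n}1.png",im)
    c=im[130:280,150:330] if n=="side" else im[140:240,170:330]
    cv2.imwrite(f"pics/{n}1c.png",cv2.resize(c,None,fx=4.,fy=4.,interpolation=cv2.INTER_CUBIC))
print(robot.read_state())
```

```text
{'time_s': 2.2, 'qpos': array([-4.85958412e-01,  1.30783944e-01,  1.81666520e+00,  2.77673166e-04,
        1.20372477e+00, -5.54513811e-01]), 'qvel': array([ 0.02031913, -0.03344686, -0.02242096, -0.00111713,  0.03763608,
        0.00282093]), 'joint_efforts': array([-7.49755986e-01, -3.57982671e+01, -3.14285553e+01, -2.37102370e-02,
       -2.74326280e-01, -3.38254737e-03]), 'eef_pos': array([ 0.55993591, -0.18157063,  0.17330229]), 'orientation': array([-0.00465708,  0.6824872 ,  0.73088184, -0.00113063]), 'force': array([-0.72087885, -0.14207032, -0.51569234]), 'moment': array([0.0056198 , 0.05606846, 0.03528151]), 'gripper_width': 0.051326146609807693}
```

View pics/side1c.png

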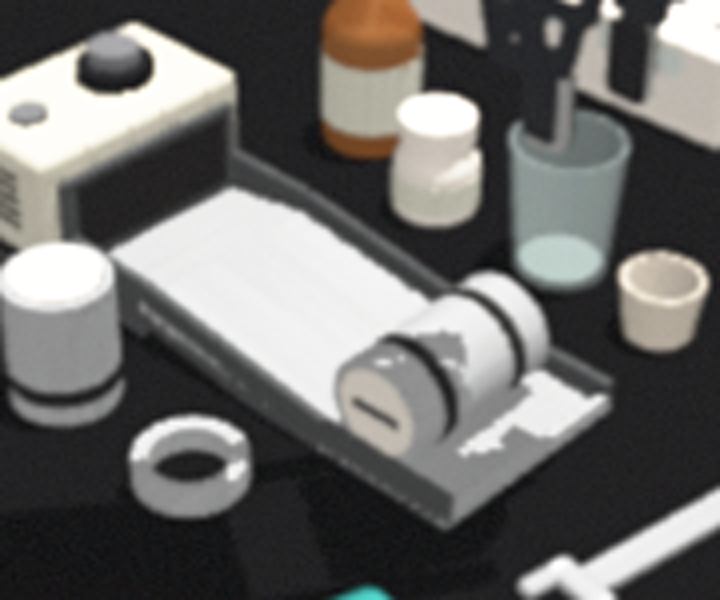

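View pics/top1c.png

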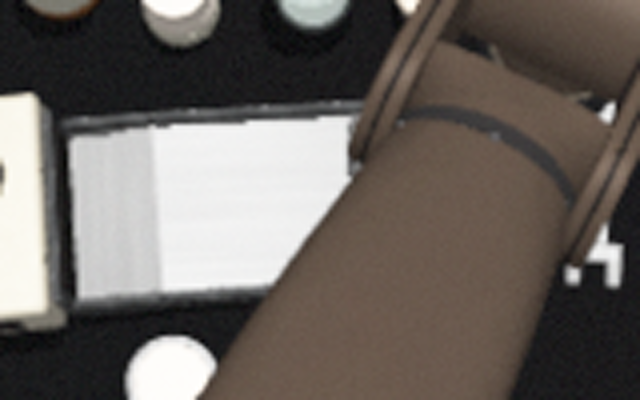

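>>> {"method": "jog_arm", "body": {
  "series": [
    [[0,0,0],[0,0,-4],0.2],
    [[0,0,0],[0,0,-8],0.2],
    [[0,0,0],[0,0,-10],0.2],
    [[0,0,0],[0,0,-12],0.2],
    [[0,0,0],[0,0,-12],0.2]
  ]
}}

```text
time_s: 2.7
eef_pos: [0.5604, -0.1805, 0.0553]
orientation: [-0.004, 0.682, 0.732, -0.001]
force: [-0.2, 0.9, -0.2]
gripper_width: 0.0511
```

```bash
cat > look.py <<'E'
from h import *;import sys
im=robot.get_image("side");c=im[130:280,150:330]
cv2.imwrite(f"pics/{sys.argv[1]}.png",cv2.resize(c,None,fx=4.,fy=4.,interpolation=cv2.INTER_CUBIC))
s=robot.read_state();p=s['eef_pos'];d=p[:2]-[.5505,.001]
print('mill xy',d@[-.069,.9976],d@[-.9976,-.069],'tcp',p,s['orientation'].round(4),s['force'].round(2),s['time_s'])
E
python3 look.py s2
```

```text
mill xy -0.18261310410206613 0.001324980578072647 tcp [ 0.56177888 -0.18127232  0.05726793] [-1.800e-03  6.818e-01  7.315e-01 -4.000e-04] [-0.12 -0.49  1.05] 2.75
```

View pics/s2.png

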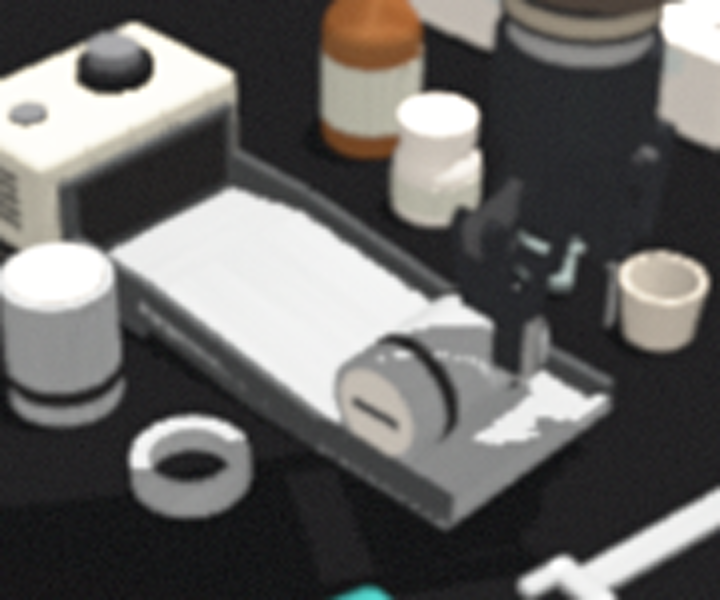

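>>> {"method": "jog_arm", "body": {
  "series": [
    [[0,0,0],[0,0,-1.5],0.2],
    [[0,0,0],[0,0,-3.0],0.2],
    [[0,0,0],[-0.04,0.5,-3.0],0.2],
    [[0,0,0],[-0.07,1.0,-3.0],0.2],
    [[0,0,0],[-0.07,1.0,-3.0],0.2]
  ]
}}

```text
time_s: 3.25
eef_pos: [0.5624, -0.1721, 0.0285]
orientation: [0.0, 0.682, 0.731, 0.0]
force: [0.4, 0.6, 0.0]
gripper_width: 0.0513
```

```bash
python3 look.py s3; python3 -c "
from h import *
print(plane('side',[(150+376/4-.4,130+412/4-.4)],.036))"
```

```text
mill xy -0.17394990365892435 -7.846944480121784e-05 tcp [ 0.56258123 -0.17253278  0.02869169] [4.000e-04 6.821e-01 7.312e-01 1.000e-04] [ 0.45  0.42 -0.05] 3.3
[[ 0.50499016 -0.11650394  0.036     ]]
```

View pics/s3.png

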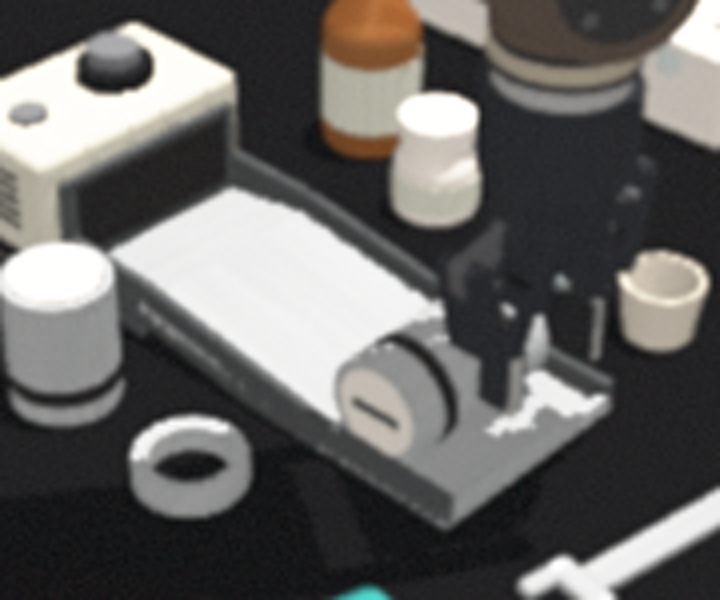

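>>> {"method": "jog_arm", "body": {
  "series": [
    [[0,0,0],[-0.04,0.5,0],0.2],
    [[0,0,0],[-0.07,1.0,0],0.2],
    [[0,0,0],[-0.1,1.4,0],0.2],
    [[0,0,0],[-0.12,1.7,0],0.2],
    [[0,0,0],[-0.14,2.0,0],0.2]
  ]
}}

```text
time_s: 3.8
eef_pos: [0.5608, -0.1525, 0.0282]
orientation: [0.0, 0.682, 0.731, 0.0]
force: [-0.1, -0.5, -0.2]
gripper_width: 0.0512
```

>>> {"method": "jog_arm", "body": {
  "series": [
    [[0,0,0],[-0.02,0.3,0],0.2],
    [[0,0,0],[-0.04,0.6,0],0.2],
    [[0,0,0],[-0.06,0.9,0],0.2],
    [[0,0,0],[-0.08,1.2,0],0.2],
    [[0,0,0],[-0.1,1.5,0],0.2]
  ]
}}

```text
time_s: 4.3
eef_pos: [0.5598, -0.1378, 0.0283]
orientation: [0.0, 0.682, 0.731, -0.0]
force: [-1.1, -0.8, 3.6]
gripper_width: 0.0514
```

```bash
python3 look.py s4
```

```text
mill xy -0.1388729171912797 0.0002466925340286596 tcp [ 0.55983644 -0.13756125  0.02854343] [ 1.000e-04  6.821e-01  7.312e-01 -2.000e-04] [-1.27 -0.92  2.06] 4.35
```

View pics/s4.png

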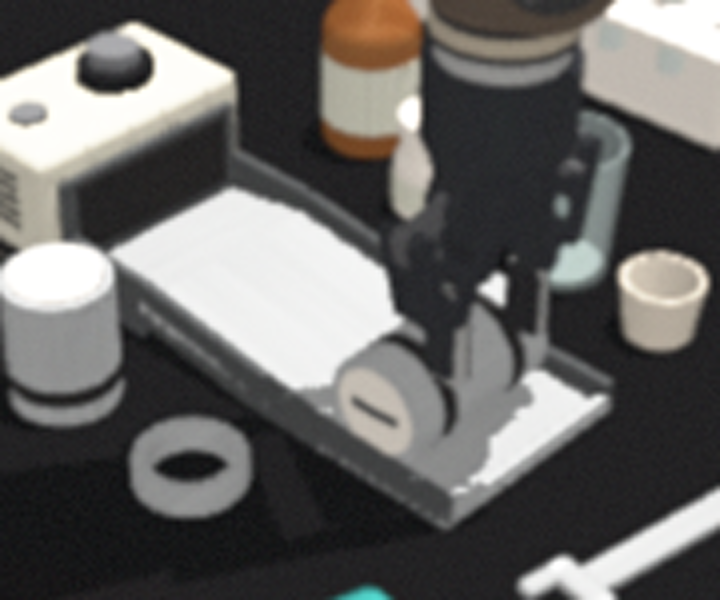

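Run:
```python
from h import *
im=robot.get_image("side");cv2.imwrite("pics/s5.png",cv2.resize(im[180:265,215:310],None,fx=8,fy=7,interpolation=cv2.INTER_CUBIC))
b=cv2.imread('pics/side1.png')
g=lambda i:cv2.inRange(i,(150,160,170),(255,255,255))
print(robot.read_state()['force'])
```

```text
[-1.55603875  0.20990511  1.17017498]
```

View pics/s5.png

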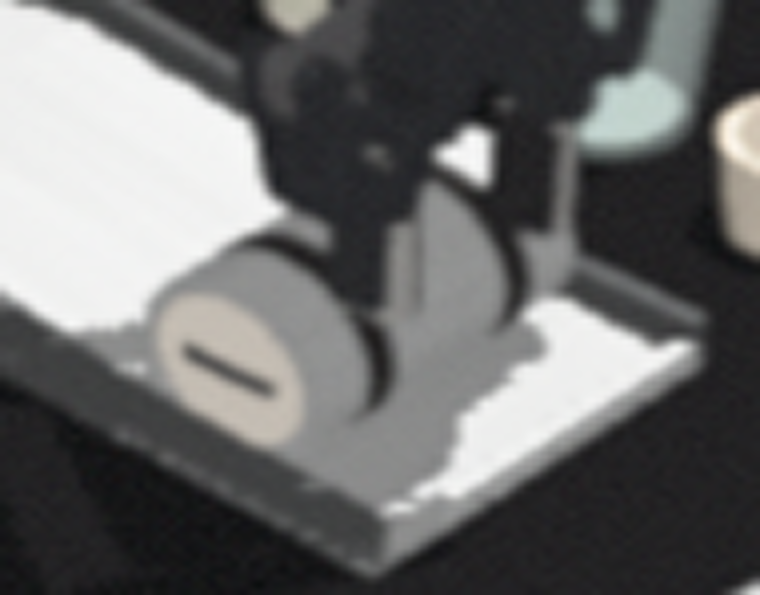

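Run:
```python
from h import *
def mill(P):
    d=P[:,:2]-[.5505,.001];return np.c_[d@[-.069,.9976],d@[-.9976,-.069]]
c=lambda x,y:(215+x/8-.44,180+y/7-.43)
for z in(.02,.03,.04,.05): print(z,mill(plane('side',[c(365,315),c(405,322),c(335,300),c(385,320)],z)).round(4).tolist())
print(mill(plane('side',[c(231,367)],.036)))
```

```text
0.02 [[-0.1074, -0.0042], [-0.1171, -0.0089], [-0.0969, -0.0041], [-0.1127, -0.006]]
0.03 [[-0.1156, 0.0055], [-0.1251, 0.0008], [-0.1053, 0.0056], [-0.1208, 0.0037]]
0.04 [[-0.1238, 0.0152], [-0.1332, 0.0106], [-0.1137, 0.0153], [-0.129, 0.0134]]
0.05 [[-0.132, 0.0249], [-0.1413, 0.0204], [-0.1221, 0.025], [-0.1371, 0.0231]]
[[-0.11254824  0.05236368]]
```

Run:
```python
from h import *
def mill(P):
    d=P[:,:2]-[.5505,.001];return np.c_[d@[-.069,.9976],d@[-.9976,-.069]]
im=cv2.imread('pics/s3.png');cv2.imwrite('pics/s3z.png',cv2.resize(im[220:450,420:640],None,fx=3,fy=2.6,interpolation=cv2.INTER_CUBIC))
c=lambda x,y:(150+x/4-.4,130+y/4-.4)
for z in(.02,.03,.04,.05): print(z,mill(plane('side',[c(480,400),c(500,413),c(520,405),c(600,358)],z)).round(4).tolist())
```

```text
0.02 [[-0.1324, -0.0052], [-0.1467, -0.0044], [-0.1499, -0.0165], [-0.155, -0.0765]]
0.03 [[-0.1402, 0.0045], [-0.1543, 0.0053], [-0.1574, -0.0066], [-0.1625, -0.0657]]
0.04 [[-0.1481, 0.0142], [-0.1619, 0.015], [-0.165, 0.0033], [-0.17, -0.0548]]
0.05 [[-0.1559, 0.0239], [-0.1695, 0.0247], [-0.1725, 0.0132], [-0.1775, -0.044]]
```

View pics/s3z.png

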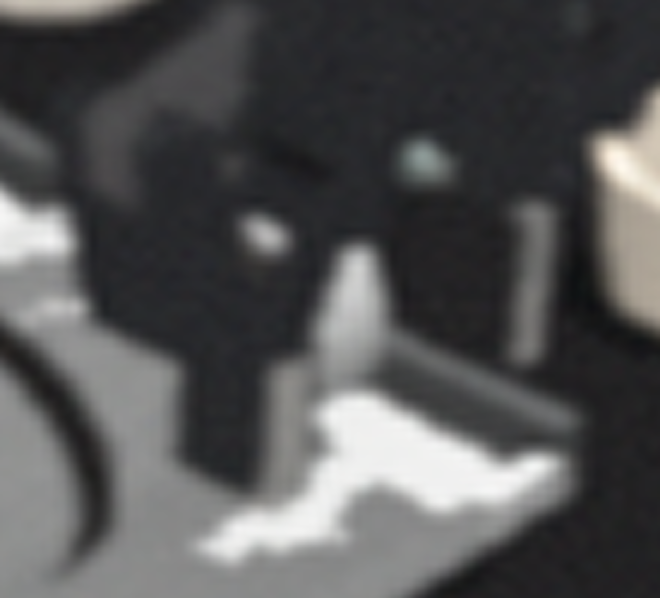

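Run:
```python
from h import *
t=np.array([.5626,-.1725,.0287])
for dy in(-.04,-.0256,.0256,.04):
  for dx in(-.011,.011):
    for dz in(-.008,.005,.02):
      P=t+dy*np.array([.9976,.069,0])+dx*np.array([-.069,.9976,0])+[0,0,dz]
      uv=proj('side',P)[0]; c=(uv-[149.6,129.6])*4; print(dy,dx,dz,((c-[420,220])*[3,2.6]).round())
```

```text
-0.04 -0.011 -0.008 [243. 697.]
-0.04 -0.011 0.005 [247. 644.]
-0.04 -0.011 0.02 [251. 582.]
-0.04 0.011 -0.008 [140. 643.]
-0.04 0.011 0.005 [144. 591.]
-0.04 0.011 0.02 [147. 529.]
-0.0256 -0.011 -0.008 [300. 660.]
-0.0256 -0.011 0.005 [304. 608.]
-0.0256 -0.011 0.02 [309. 546.]
-0.0256 0.011 -0.008 [198. 608.]
-0.0256 0.011 0.005 [201. 555.]
-0.0256 0.011 0.02 [206. 494.]
0.0256 -0.011 -0.008 [494. 535.]
0.0256 -0.011 0.005 [500. 484.]
0.0256 -0.011 0.02 [507. 423.]
0.0256 0.011 -0.008 [394. 486.]
0.0256 0.011 0.005 [398. 434.]
0.0256 0.011 0.02 [404. 374.]
0.04 -0.011 -0.008 [547. 502.]
0.04 -0.011 0.005 [553. 450.]
0.04 -0.011 0.02 [560. 389.]
0.04 0.011 -0.008 [446. 453.]
0.04 0.011 0.005 [452. 402.]
0.04 0.011 0.02 [458. 341.]
```

>>> {"method": "jog_arm", "body": {
  "series": [
    [[0,0,0],[0,0,1.5],0.2],
    [[0,0,0],[0,0,3],0.2],
    [[0,0,0],[0.13,-1.8,3],0.2],
    [[0,0,0],[0.25,-3.6,3],0.2],
    [[0,0,0],[0.25,-3.6,3],0.2]
  ]
}}

```text
time_s: 4.9
eef_pos: [0.5627, -0.1768, 0.0587]
orientation: [0.001, 0.683, 0.73, -0.0]
force: [0.7, 0.0, -0.4]
gripper_width: 0.0511
```

```bash
cat > zoom.py <<'E'
from h import *;import sys
im=robot.get_image("side");x0,y0=215,165;c=im[y0:y0+100,x0:x0+120]
cv2.imwrite(f"pics/{sys.argv[1]}.png",cv2.resize(c,None,fx=6,fy=6,interpolation=cv2.INTER_CUBIC))
s=robot.read_state();p=s['eef_pos'];d=p[:2]-[.5505,.001]
print('mill xy',(d@[-.069,.9976]).round(4),(d@[-.9976,-.069]).round(4),'tcp',p.round(4),s['force'].round(2),s['time_s'])
E
python3 zoom.py z1
```

```text
mill xy -0.177 0.0006 tcp [ 0.5621 -0.1756  0.058 ] [-0.22  0.73 -1.23] 4.95
```

View pics/z1.png

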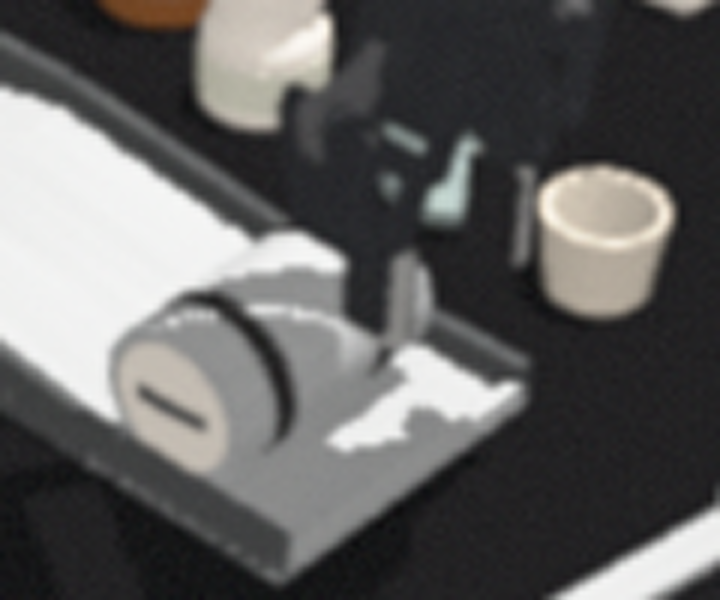

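Run:
```python
from h import *
t=np.array([.5621,-.1756,.058])
for n,dy,dx in(('nor',-.04,-.008),('nir',-.0256,-.008),('nof',-.04,.008),('fir',.0256,-.008),('for',.04,-.008)):
    for dz in(-.005,.01,.03,.04):
      P=t+dy*np.array([.9976,.069,0])+dx*np.array([-.069,.9976,0])+[0,0,dz]
      print(n,dz,((proj('side',P)[0]-[215,165]+.4)*6).round())
```

```text
nor -0.005 [365. 446.]
nor 0.01 [368. 410.]
nor 0.03 [371. 360.]
nor 0.04 [372. 334.]
nir -0.005 [394. 426.]
nir 0.01 [397. 389.]
nir 0.03 [400. 339.]
nir 0.04 [402. 314.]
nof -0.005 [327. 424.]
nof 0.01 [329. 388.]
nof 0.03 [332. 338.]
nof 0.04 [333. 312.]
fir -0.005 [493. 355.]
fir 0.01 [497. 319.]
fir 0.03 [501. 270.]
fir 0.04 [504. 245.]
for -0.005 [520. 335.]
for 0.01 [524. 300.]
for 0.03 [529. 251.]
for 0.04 [531. 226.]
```

>>> {"method": "jog_arm", "body": {
  "series": [
    [[0,0,0],[0,0,-1.5],0.2],
    [[0,0,0],[0,0,-3],0.2],
    [[0,0,0],[0,0,-3.5],0.2],
    [[0,0,0],[0,0,-4],0.2],
    [[0,0,0],[0,0,-4],0.2]
  ]
}}

```text
time_s: 5.45
eef_pos: [0.5615, -0.1731, 0.0167]
orientation: [-0.001, 0.682, 0.731, -0.0]
force: [-0.4, -0.4, -0.2]
gripper_width: 0.0515
```

```bash
python3 zoom.py z2
```

```text
mill xy -0.1748 0.0005 tcp [ 0.5621 -0.1735  0.0176] [ 0.63 -0.81  0.34] 5.5
```

View pics/z2.png

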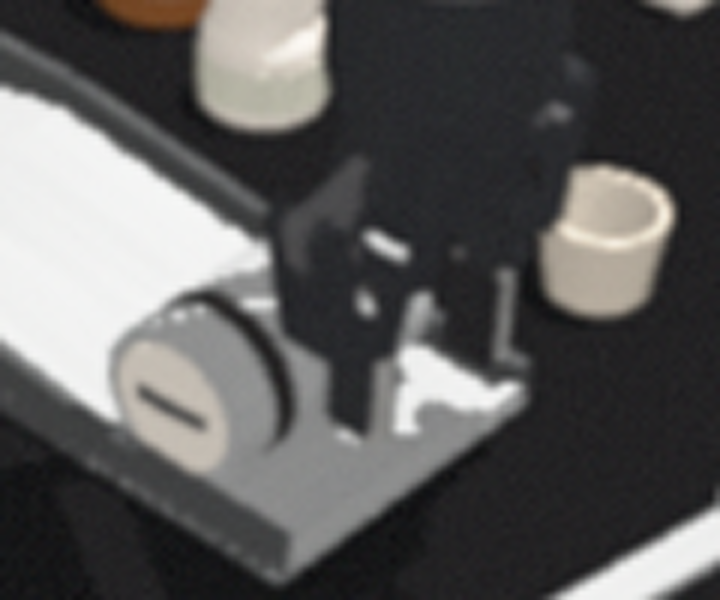

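>>> {"method": "jog_arm", "body": {
  "series": [
    [[0,0,0],[0,0,-0.5],0.2],
    [[0,0,0],[0,0,-1.0],0.2],
    [[0,0,0],[0,0,-1.4],0.2],
    [[0,0,0],[0,0,-1.8],0.2],
    [[0,0,0],[0,0,-1.8],0.2]
  ]
}}

```text
time_s: 6.0
eef_pos: [0.5617, -0.1735, -0.0007]
orientation: [-0.001, 0.682, 0.731, -0.0]
force: [-0.6, 1.0, 0.3]
gripper_width: 0.0516
```

```bash
python3 zoom.py z3
```

```text
mill xy -0.175 0.0006 tcp [ 5.620e-01 -1.737e-01 -3.000e-04] [-0.12  0.63  0.44] 6.05
```

View pics/z3.png

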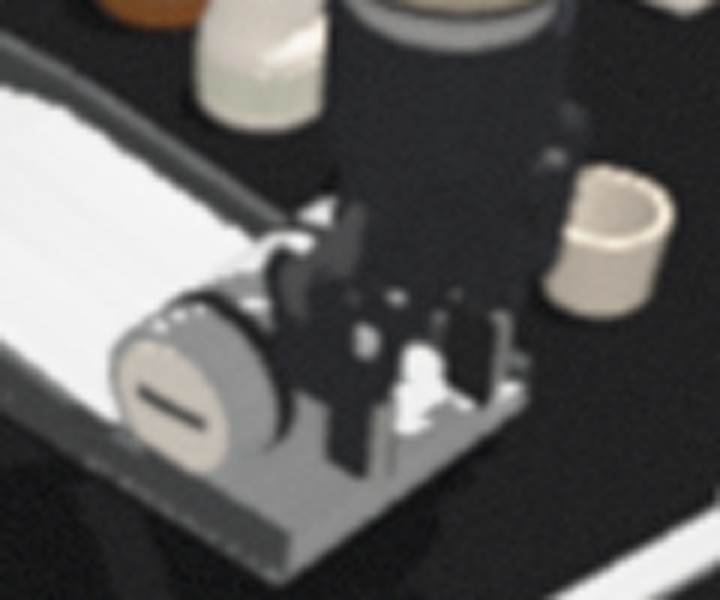

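>>> {"method": "jog_arm", "body": {
  "series": [
    [[0,0,0],[-0.03,0.4,-0.3],0.2],
    [[0,0,0],[-0.06,0.8,-0.3],0.2],
    [[0,0,0],[-0.08,1.1,-0.3],0.2],
    [[0,0,0],[-0.1,1.4,-0.3],0.2],
    [[0,0,0],[-0.12,1.7,-0.3],0.2]
  ]
}}

```text
time_s: 6.55
eef_pos: [0.5612, -0.1565, -0.0027]
orientation: [0.0, 0.682, 0.731, 0.0]
force: [-0.2, -0.1, 0.6]
gripper_width: 0.051
```

>>> {"method": "jog_arm", "body": {
  "series": [
    [[0,0,0],[-0.02,0.3,0],0.2],
    [[0,0,0],[-0.04,0.6,0],0.2],
    [[0,0,0],[-0.06,0.9,0],0.2],
    [[0,0,0],[-0.08,1.2,0],0.2],
    [[0,0,0],[-0.1,1.5,0],0.2]
  ]
}}

```text
time_s: 7.05
eef_pos: [0.5601, -0.1416, -0.0029]
orientation: [0.0, 0.682, 0.731, 0.0]
force: [0.1, 0.0, -0.3]
gripper_width: 0.0516
```

```bash
python3 look.py s6
```

```text
mill xy -0.14234406305433406 0.00044190106750442715 tcp [ 0.55988121 -0.14103765 -0.00300773] [-3.000e-04  6.823e-01  7.311e-01  1.000e-04] [-1.03  0.23 -0.4 ] 7.1
```

View pics/s6.png

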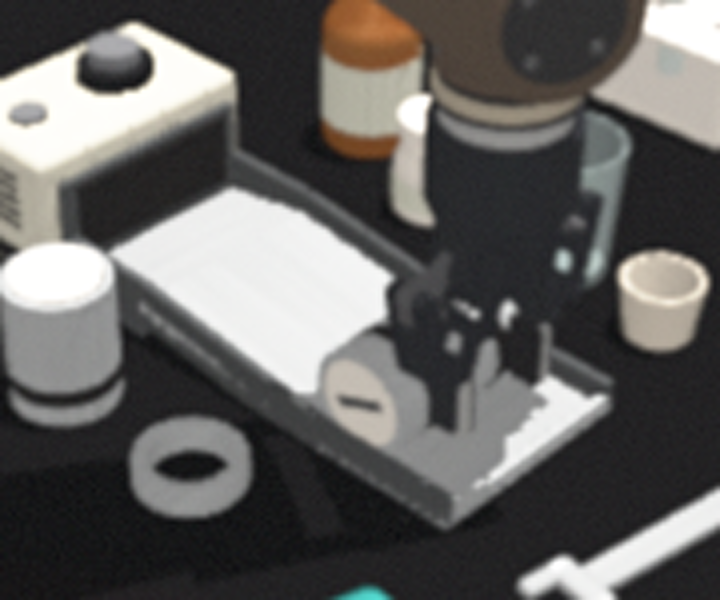

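```bash
cat > cap.py <<'E'
from h import *;import sys
def mill(P):
    d=P[:,:2]-[.5505,.001];return np.c_[d@[-.069,.9976],d@[-.9976,-.069]]
x,y,z=map(float,sys.argv[1:]);print(mill(plane('side',[(150+x/4-.4,130+y/4-.4)],z)))
E
python3 cap.py 360 402 .036
```

```text
[[-0.10293412  0.05334906]]
```

>>> {"method": "jog_arm", "body": {
  "series": [
    [[0,0,0],[-0.02,0.35,0],0.2],
    [[0,0,0],[-0.05,0.7,0],0.2],
    [[0,0,0],[-0.07,1.05,0],0.2],
    [[0,0,0],[-0.1,1.4,0.04],0.2],
    [[0,0,0],[-0.12,1.75,0.08],0.2]
  ]
}}

```text
time_s: 7.6
eef_pos: [0.5592, -0.125, -0.0016]
orientation: [0.001, 0.682, 0.732, -0.001]
force: [-2.3, -4.1, 3.0]
gripper_width: 0.0512
```

>>> {"method": "jog_arm", "body": {
  "series": [
    [[0,0,0],[-0.02,0.35,0.05],0.2],
    [[0,0,0],[-0.05,0.7,0.09],0.2],
    [[0,0,0],[-0.07,1.05,0.14],0.2],
    [[0,0,0],[-0.1,1.4,0.18],0.2],
    [[0,0,0],[-0.12,1.75,0.22],0.2]
  ]
}}

```text
time_s: 8.1
eef_pos: [0.5586, -0.1078, 0.0012]
orientation: [0.002, 0.682, 0.731, -0.0]
force: [0.5, -4.4, 3.4]
gripper_width: 0.0514
```

```bash
python3 look.py s7
```

```text
mill xy -0.10797811114366561 -0.0003871196508678145 tcp [ 0.55833694 -0.10669583  0.00092163] [7.000e-04 6.824e-01 7.309e-01 3.000e-04] [ 0.03 -0.74  0.22] 8.15
```

View pics/s7.png

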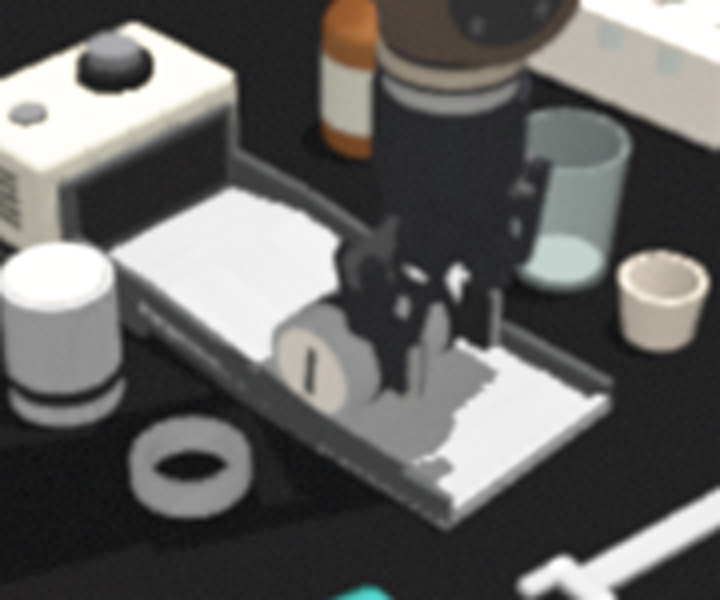

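>>> {"method": "jog_arm", "body": {
  "series": [
    [[0,0,0],[-0.02,0.35,0.05],0.2],
    [[0,0,0],[-0.05,0.7,0.09],0.2],
    [[0,0,0],[-0.07,1.05,0.14],0.2],
    [[0,0,0],[-0.1,1.4,0.18],0.2],
    [[0,0,0],[-0.12,1.75,0.22],0.2]
  ]
}}

```text
time_s: 8.65
eef_pos: [0.5574, -0.0906, 0.0034]
orientation: [0.002, 0.682, 0.731, -0.0]
force: [-0.2, -5.9, 4.2]
gripper_width: 0.0509
```

>>> {"method": "jog_arm", "body": {
  "series": [
    [[0,0,0],[-0.02,0.35,0.05],0.2],
    [[0,0,0],[-0.05,0.7,0.09],0.2],
    [[0,0,0],[-0.07,1.05,0.14],0.2],
    [[0,0,0],[-0.1,1.4,0.18],0.2],
    [[0,0,0],[-0.12,1.75,0.22],0.2]
  ]
}}

```text
time_s: 9.15
eef_pos: [0.5561, -0.073, 0.0055]
orientation: [0.001, 0.682, 0.731, -0.0]
force: [-0.6, -6.1, 3.7]
gripper_width: 0.0512
```

>>> {"method": "jog_arm", "body": {
  "series": [
    [[0,0,0],[-0.02,0.35,0.05],0.2],
    [[0,0,0],[-0.05,0.7,0.09],0.2],
    [[0,0,0],[-0.07,1.05,0.14],0.2],
    [[0,0,0],[-0.1,1.4,0.18],0.2],
    [[0,0,0],[-0.12,1.75,0.22],0.2]
  ]
}}

```text
time_s: 9.65
eef_pos: [0.5548, -0.0554, 0.0076]
orientation: [0.001, 0.682, 0.731, -0.001]
force: [0.1, -6.2, 4.5]
gripper_width: 0.0512
```

```bash
python3 look.py s8
```

```text
mill xy -0.055452452143883585 -0.00021548513835533377 tcp [ 0.55454132 -0.05430634  0.00742139] [6.000e-04 6.824e-01 7.310e-01 1.000e-04] [-0.71 -0.14  1.49] 9.7
```

View pics/s8.png

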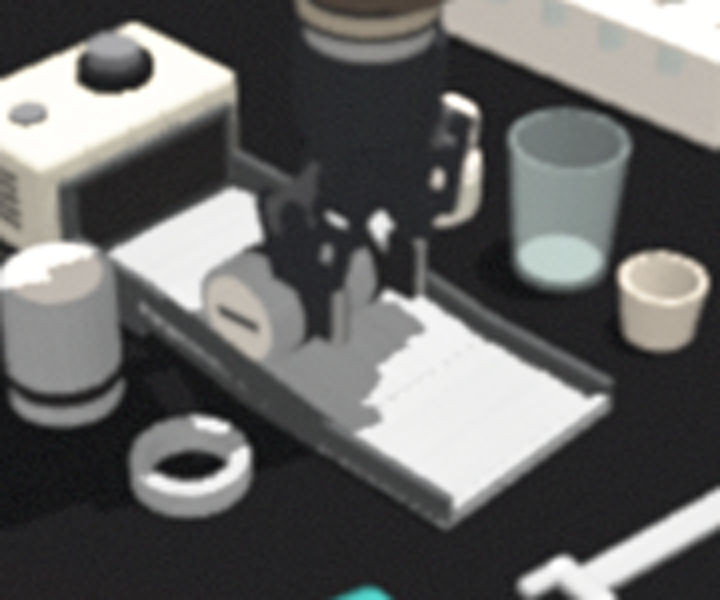

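>>> {"method": "jog_arm", "body": {
  "series": [
    [[0,0,0],[-0.02,0.35,0.05],0.2],
    [[0,0,0],[-0.05,0.7,0.09],0.2],
    [[0,0,0],[-0.07,1.05,0.14],0.2],
    [[0,0,0],[-0.1,1.4,0.18],0.2],
    [[0,0,0],[-0.12,1.75,0.22],0.2]
  ]
}}

```text
time_s: 10.2
eef_pos: [0.5534, -0.0378, 0.0096]
orientation: [0.001, 0.682, 0.731, -0.001]
force: [-0.2, -7.1, 5.2]
gripper_width: 0.0513
```

>>> {"method": "jog_arm", "body": {
  "series": [
    [[0,0,0],[-0.02,0.35,0.05],0.2],
    [[0,0,0],[-0.05,0.7,0.09],0.2],
    [[0,0,0],[-0.07,1.05,0.14],0.2],
    [[0,0,0],[-0.1,1.4,0.18],0.2],
    [[0,0,0],[-0.12,1.75,0.22],0.2]
  ]
}}

```text
time_s: 10.7
eef_pos: [0.5521, -0.0202, 0.0118]
orientation: [0.001, 0.682, 0.731, -0.001]
force: [-0.4, -5.5, 4.8]
gripper_width: 0.0516
```

>>> {"method": "jog_arm", "body": {
  "series": [
    [[0,0,0],[-0.02,0.35,0.05],0.2],
    [[0,0,0],[-0.05,0.7,0.09],0.2],
    [[0,0,0],[-0.07,1.05,0.14],0.2],
    [[0,0,0],[-0.1,1.4,0.18],0.2],
    [[0,0,0],[-0.12,1.75,0.22],0.2]
  ]
}}

```text
time_s: 11.2
eef_pos: [0.5508, -0.0027, 0.0139]
orientation: [0.001, 0.682, 0.731, -0.001]
force: [-0.0, -6.0, 5.2]
gripper_width: 0.0513
```

>>> {"method": "jog_arm", "body": {
  "series": [
    [[0,0,0],[-0.02,0.25,0.03],0.2],
    [[0,0,0],[-0.04,0.5,0.06],0.2],
    [[0,0,0],[-0.05,0.75,0.09],0.2],
    [[0,0,0],[-0.07,1.0,0.1],0.2],
    [[0,0,0],[-0.09,1.25,0.1],0.2]
  ]
}}

```text
time_s: 11.7
eef_pos: [0.5498, 0.0099, 0.0148]
orientation: [0.001, 0.682, 0.731, -0.001]
force: [-0.5, -6.1, 4.4]
gripper_width: 0.0509
```

```bash
python3 look.py s9
```

```text
mill xy 0.009730527139831507 0.00019750916259601457 tcp [0.54963153 0.01069387 0.01462734] [ 1.000e-04  6.823e-01  7.310e-01 -1.000e-04] [-0.05 -2.13  1.81] 11.75
```

View pics/s9.png

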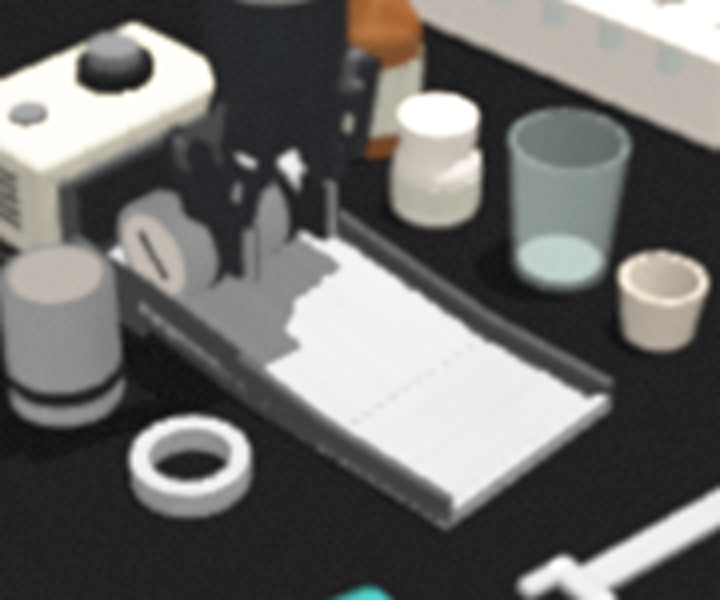

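>>> {"method": "jog_arm", "body": {
  "series": [
    [[0,0,0],[-0.02,0.25,0],0.2],
    [[0,0,0],[-0.03,0.5,0],0.2],
    [[0,0,0],[-0.05,0.75,0],0.2],
    [[0,0,0],[-0.07,1.0,0],0.2],
    [[0,0,0],[-0.09,1.25,0],0.2]
  ]
}}

```text
time_s: 12.25
eef_pos: [0.5481, 0.0239, 0.0138]
orientation: [-0.001, 0.682, 0.731, -0.0]
force: [0.8, 0.3, -0.2]
gripper_width: 0.0512
```

>>> {"method": "jog_arm", "body": {
  "series": [
    [[0,0,0],[-0.02,0.25,0],0.2],
    [[0,0,0],[-0.03,0.5,0],0.2],
    [[0,0,0],[-0.05,0.75,0],0.2],
    [[0,0,0],[-0.07,1.0,0],0.2],
    [[0,0,0],[-0.09,1.25,0],0.2]
  ]
}}

```text
time_s: 12.75
eef_pos: [0.5478, 0.0359, 0.0144]
orientation: [0.0, 0.682, 0.731, 0.0]
force: [0.3, -0.6, 1.1]
gripper_width: 0.0511
```

```bash
python3 look.py s10
```

```text
mill xy 0.03528763278324285 0.00035587165533333253 tcp [0.54771004 0.03617956 0.01433173] [-1.000e-04  6.823e-01  7.310e-01  1.000e-04] [ 0.87  0.12 -0.05] 12.8
```

View pics/s10.png

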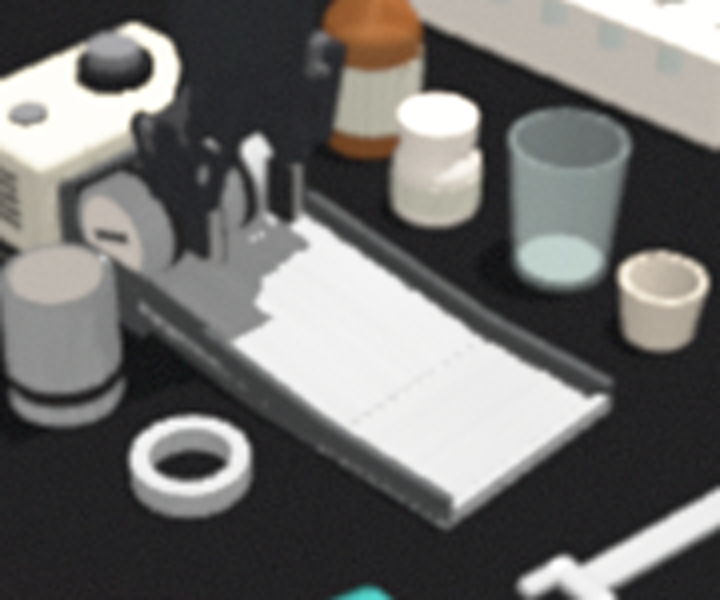

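>>> {"method": "jog_arm", "body": {
  "series": [
    [[0,0,0],[-0.02,0.2,0],0.2],
    [[0,0,0],[-0.03,0.4,0],0.2],
    [[0,0,0],[-0.03,0.5,0],0.2],
    [[0,0,0],[-0.03,0.5,0],0.2]
  ]
}}

```text
time_s: 13.2
eef_pos: [0.5475, 0.0408, 0.0143]
orientation: [0.0, 0.682, 0.731, 0.0]
force: [-0.4, -0.2, 0.5]
gripper_width: 0.0515
```

```bash
python3 look.py s11;python3 cap.py 112 236 .05
```

```text
mill xy 0.039842738283209764 0.0002799898200882395 tcp [0.54747143 0.04072912 0.01430493] [-0.      0.6823  0.731  -0.    ] [-1.24 -0.05 -0.22] 13.25
[[0.08242076 0.05681679]]
```

View pics/s11.png

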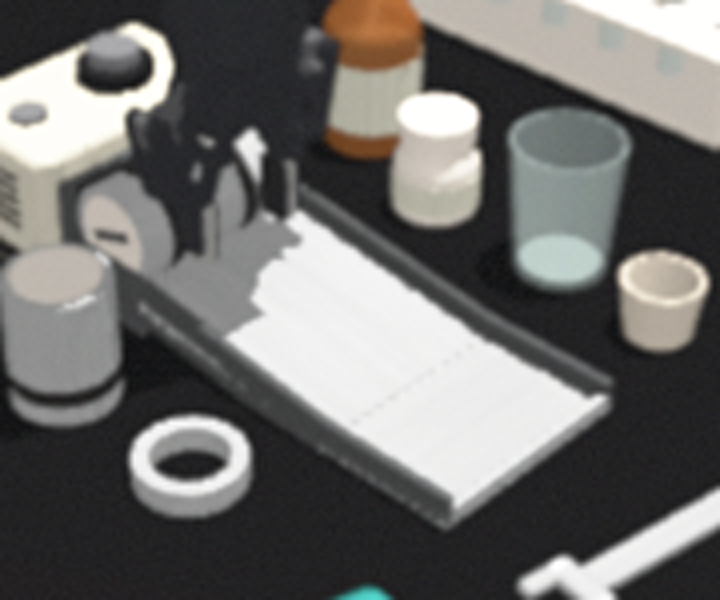

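>>> {"method": "jog_arm", "body": {
  "series": [
    [[0,0,0],[-0.01,0.1,0],0.2],
    [[0,0,0],[-0.01,0.2,0],0.2],
    [[0,0,0],[-0.01,0.2,0],0.2]
  ]
}}

```text
time_s: 13.55
eef_pos: [0.5474, 0.0428, 0.0143]
orientation: [-0.0, 0.682, 0.731, 0.0]
force: [-0.4, 0.3, 0.4]
gripper_width: 0.0509
```

>>> {"method": "jog_arm", "body": {
  "series": [
    [[0,0,0],[-0.01,0.1,0],0.2],
    [[0,0,0],[-0.01,0.1,0],0.2],
    [[0,0,0],[-0.01,0.1,0],0.2]
  ]
}}

```text
time_s: 13.85
eef_pos: [0.5473, 0.0437, 0.0143]
orientation: [-0.0, 0.682, 0.731, -0.0]
force: [0.1, -0.8, -0.2]
gripper_width: 0.0512
```

>>> {"method": "jog_arm", "body": {
  "series": [
    [[0,0,0],[-0.01,0.1,0],0.2],
    [[0,0,0],[-0.01,0.1,0],0.2],
    [[0,0,0],[-0.01,0.1,0],0.2]
  ]
}}

```text
time_s: 14.15
eef_pos: [0.5473, 0.0443, 0.0144]
orientation: [0.0, 0.682, 0.731, -0.0]
force: [0.6, -2.0, -0.7]
gripper_width: 0.0516
```

>>> {"method": "jog_arm", "body": {
  "series": [
    [[0,0,0],[-0.01,0.1,0],0.2],
    [[0,0,0],[-0.01,0.1,0],0.2],
    [[0,0,0],[-0.01,0.1,0],0.2]
  ]
}}

```text
time_s: 14.45
eef_pos: [0.5473, 0.0443, 0.0144]
orientation: [0.001, 0.682, 0.731, -0.001]
force: [0.0, -6.0, -0.5]
gripper_width: 0.0512
```

>>> {"method": "jog_arm", "body": {
  "series": [
    [[0,0,0],[0.02,-0.3,0],0.2],
    [[0,0,0],[0.05,-0.8,0],0.2],
    [[0,0,0],[0.12,-1.8,0],0.2],
    [[0,0,0],[0.24,-3.4,0],0.2],
    [[0,0,0],[0.35,-5,0],0.2]
  ]
}}

```text
time_s: 14.95
eef_pos: [0.5507, -0.0056, 0.0144]
orientation: [0.0, 0.682, 0.731, 0.0]
force: [0.4, -0.4, -0.4]
gripper_width: 0.0513
```

>>> {"method": "jog_arm", "body": {
  "series": [
    [[0,0,0],[0,0,4],-1],
    [[0,0,0],[0,0,8],-1],
    [[0,0,0],[0,0,12],-1],
    [[0,0,0],[0,0,16],-1],
    [[0,0,0],[0,0,16],-1]
  ]
}}

```text
time_s: 15.45
eef_pos: [0.555, -0.0064, 0.1821]
orientation: [0.006, 0.683, 0.731, 0.004]
force: [0.4, -0.1, 0.6]
gripper_width: -0.0
```

Run:
```python
from h import *
for n in("side","top"):
    im=robot.get_image(n);cv2.imwrite(f"pics/{n}3.png",im)
print(plane('top',[(182,119)],.135),robot.read_state()['eef_pos'])
im=cv2.imread('pics/side3.png');cv2.imwrite('pics/side3z.png',cv2.resize(im[100:250,120:320],None,fx=4,fy=4,interpolation=cv2.INTER_CUBIC))
```

```text
[[0.71989237 0.11072025 0.135     ]] [ 0.55139993 -0.00549228  0.17581944]
```

View pics/side3z.png

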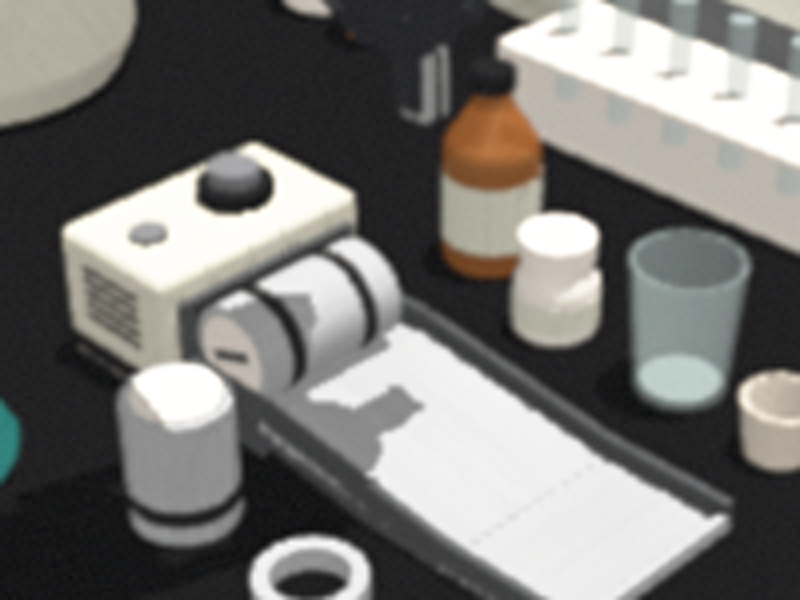

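View pics/top3.png

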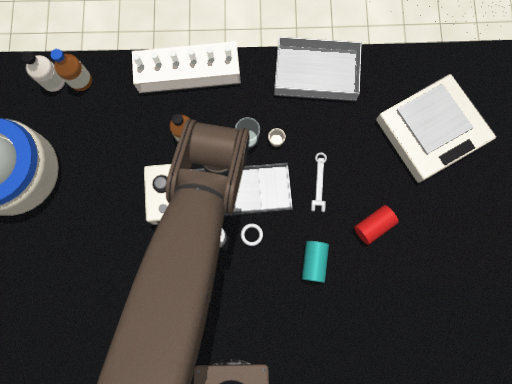

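Run:
```python
from h import *
t=np.array([.5514,-.0055,.1758])
for dz in(-.01,0,.01,.02,.03,.04):
  for dy,dx in((-.0145,-.008),(.0145,-.008),(-.0145,.008)):
    P=t+dy*np.array([.9976,.069,0])+dx*np.array([-.069,.9976,0])+[0,0,dz]
    print(dz,dy,dx,((proj('side',P)[0]-[120,100]+.4)*4).round())
s=lambda x,y:(120+x/4-.38,100+y/4-.38)
print(tri(s(231,168),(161.5,184.5)), tri(s(231,168),(135+122/4.8-.4,150+157/4.8-.4)))
print(plane('side',[s(231,165)],.103))
```

```text
-0.01 -0.0145 -0.008 [409. 206.]
-0.01 0.0145 -0.008 [450. 186.]
-0.01 -0.0145 0.008 [387. 195.]
0 -0.0145 -0.008 [409. 188.]
0 0.0145 -0.008 [450. 169.]
0 -0.0145 0.008 [386. 178.]
0.01 -0.0145 -0.008 [408. 171.]
0.01 0.0145 -0.008 [450. 151.]
0.01 -0.0145 0.008 [386. 160.]
0.02 -0.0145 -0.008 [408. 153.]
0.02 0.0145 -0.008 [450. 134.]
0.02 -0.0145 0.008 [386. 142.]
0.03 -0.0145 -0.008 [408. 135.]
0.03 0.0145 -0.008 [450. 116.]
0.03 -0.0145 0.008 [385. 124.]
0.04 -0.0145 -0.008 [408. 117.]
0.04 0.0145 -0.008 [450.  98.]
0.04 -0.0145 0.008 [385. 106.]
(array([0.55385017, 0.16563574, 0.10806437]), np.float64(0.001737009513515219)) (array([0.55939873, 0.17128058, 0.10396971]), np.float64(0.001086518323680672))
[[0.56209331 0.175993   0.103     ]]
```

>>> {"method": "jog_arm", "body": {
  "series": [
    [[0,0,0],[0.2,4.5,0],-1],
    [[0,0,0],[0.5,9,0],-1],
    [[0,0,0],[0.8,13.5,0],-1],
    [[0,0,0],[0.95,17.7,0],-1],
    [[0,0,0],[0.95,17.7,0],-1]
  ]
}}

```text
time_s: 16.05
eef_pos: [0.5585, 0.1762, 0.1717]
orientation: [-0.002, 0.681, 0.733, -0.001]
force: [0.3, -1.0, -0.5]
gripper_width: 0.0003
```

>>> {"method": "jog_arm", "body": {
  "series": [
    [[0,0,0],[0,0,-2],-1],
    [[0,0,0],[0,0,-4],-1],
    [[0,0,0],[0,0,-6],-1],
    [[0,0,0],[0,0,-7.5],-1],
    [[0,0,0],[0,0,-7.5],-1]
  ]
}}

```text
time_s: 16.55
eef_pos: [0.5574, 0.1714, 0.0951]
orientation: [-0.002, 0.683, 0.731, -0.003]
force: [-0.7, 0.2, -0.3]
gripper_width: 0.0002
```

Run:
```python
from h import *
im=robot.get_image("side")
print(robot.read_state()['eef_pos'],robot.read_state()['force'])
cv2.imwrite('pics/b1.png',cv2.resize(im[110:210,125:255],None,fx=6,fy=6,interpolation=cv2.INTER_CUBIC))
```

```text
[0.55871992 0.17180353 0.09710707] [-0.31180382 -0.46502166 -0.46638629]
```

View pics/b1.png

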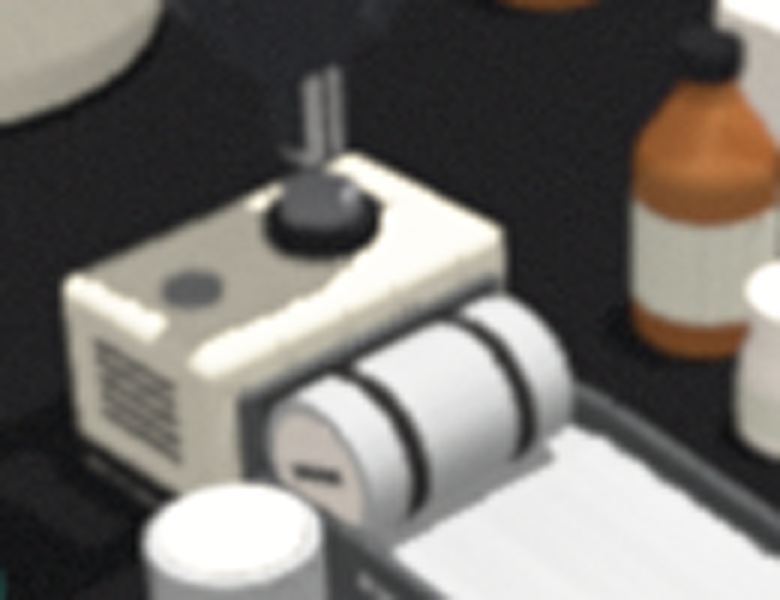

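>>> {"method": "jog_arm", "body": {
  "series": [
    [[0,0,0],[0.1,0,-0.7],-1],
    [[0,0,0],[0.1,0,-1.4],-1],
    [[0,0,0],[0.1,0,-1.6],-1],
    [[0,0,0],[0.1,0,-1.8],-1],
    [[0,0,0],[0.1,0,-1.8],-1]
  ]
}}

```text
time_s: 17.1
eef_pos: [0.561, 0.1727, 0.0813]
orientation: [-0.0, 0.682, 0.731, -0.0]
force: [-0.5, -0.7, 0.4]
gripper_width: -0.0002
```

>>> {"method": "jog_arm", "body": {
  "series": [
    [[0,0,0],[0,0,-0.2],-1],
    [[0,0,0],[0,0,-0.4],-1],
    [[0,0,0],[0,0,-0.4],-1]
  ]
}}

```text
time_s: 17.4
eef_pos: [0.5615, 0.1728, 0.0777]
orientation: [0.0, 0.682, 0.731, 0.0]
force: [-0.7, -0.2, 2.3]
gripper_width: 0.0002
```

>>> {"method": "jog_arm", "body": {
  "series": [
    [[0,0,0],[0,0,-0.2],-1],
    [[0,0,0],[0,0,-0.4],-1],
    [[0,0,0],[0,0,-0.4],-1]
  ]
}}

```text
time_s: 17.7
eef_pos: [0.5616, 0.1728, 0.0739]
orientation: [0.0, 0.682, 0.731, 0.0]
force: [-0.2, 0.6, 3.3]
gripper_width: 0.0002
```

Run:
```python
from h import *
im=robot.get_image("side")
print(robot.read_state()['eef_pos'],robot.read_state()['force'])
cv2.imwrite('pics/b2.png',cv2.resize(im[110:210,125:255],None,fx=6,fy=6,interpolation=cv2.INTER_CUBIC))
```

```text
[0.56156538 0.17281099 0.07389584] [0.06601748 0.07335903 4.42021541]
```

View pics/b2.png

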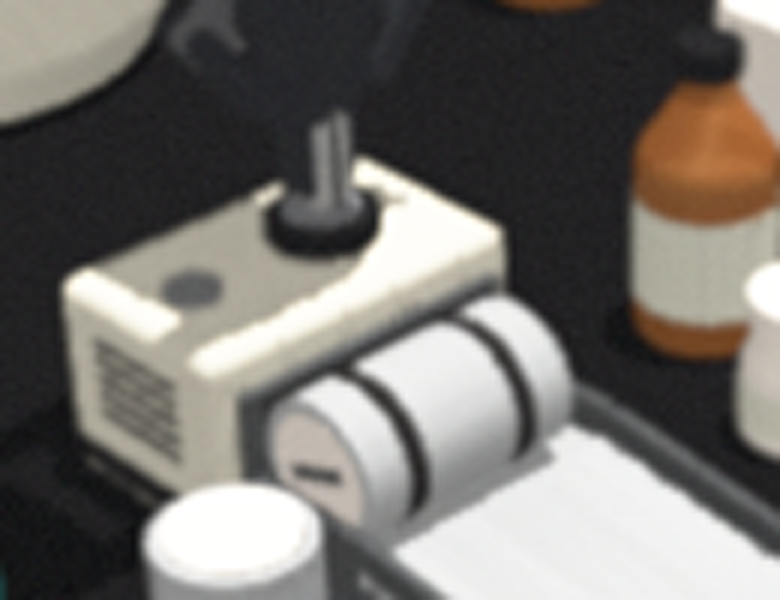

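Fingers are on the grey button, partly down. I'll press on to the end stop.

>>> {"method": "jog_arm", "body": {
  "series": [
    [[0,0,0],[0,0,-0.15],-1],
    [[0,0,0],[0,0,-0.3],-1],
    [[0,0,0],[0,0,-0.3],-1]
  ]
}}

```text
time_s: 18.05
eef_pos: [0.5617, 0.1728, 0.0736]
orientation: [0.0, 0.682, 0.731, -0.0]
force: [-6.7, -0.6, 15.9]
gripper_width: -0.0
```

>>> {"method": "jog_arm", "body": {
  "series": [
    [[0,0,0],[0,0,-0.1],-1],
    [[0,0,0],[0,0,-0.2],-1],
    [[0,0,0],[0,0,-0.2],-1]
  ]
}}

```text
time_s: 18.35
eef_pos: [0.5617, 0.1728, 0.0735]
orientation: [0.0, 0.682, 0.731, -0.0]
force: [-10.1, -1.8, 23.2]
gripper_width: 0.0001
```

>>> {"method": "jog_arm", "body": {
  "series": [
    [[0,0,0],[0,0,0.5],-1],
    [[0,0,0],[0,0,1.2],-1],
    [[0,0,0],[0,0,3],-1],
    [[0,0,0],[0,0,6],-1],
    [[0,0,0],[0,0,10],-1]
  ]
}}

```text
time_s: 18.85
eef_pos: [0.5587, 0.1723, 0.1657]
orientation: [-0.002, 0.682, 0.731, -0.003]
force: [0.0, -0.3, -0.5]
gripper_width: -0.0001
```

>>> {"method": "jog_arm", "body": {
  "series": [
    [[0,0,0],[-3,3,2],-1],
    [[0,0,0],[-5,6,2],-1],
    [[0,0,0],[-6,10,2],-1],
    [[0,0,0],[-6,10,2],-1],
    [[0,0,0],[-6,10,2],-1]
  ]
}}

```text
time_s: 19.35
eef_pos: [0.5003, 0.273, 0.1873]
orientation: [-0.0, 0.682, 0.732, -0.001]
force: [-0.5, -0.7, 0.0]
gripper_width: -0.0
```

Run:
```python
from h import *
im=robot.get_image("side");cv2.imwrite('pics/side4.png',im)
t=robot.get_image("top");cv2.imwrite('pics/top4.png',t)
a=cv2.imread('pics/side0.png')
cv2.imwrite('pics/b3.png',cv2.resize(im[110:210,125:255],None,fx=6,fy=6,interpolation=cv2.INTER_CUBIC))
cv2.imwrite('pics/cmp.png',cv2.resize(np.hstack([a[80:300,90:370],im[80:300,90:370]]),(800,314)))
print(robot.read_state()['eef_pos'],robot.read_state()['force'])
```

```text
[0.50100091 0.27187938 0.18743534] [ 0.26164795 -0.2887207  -0.33884354]
```

View pics/b3.png

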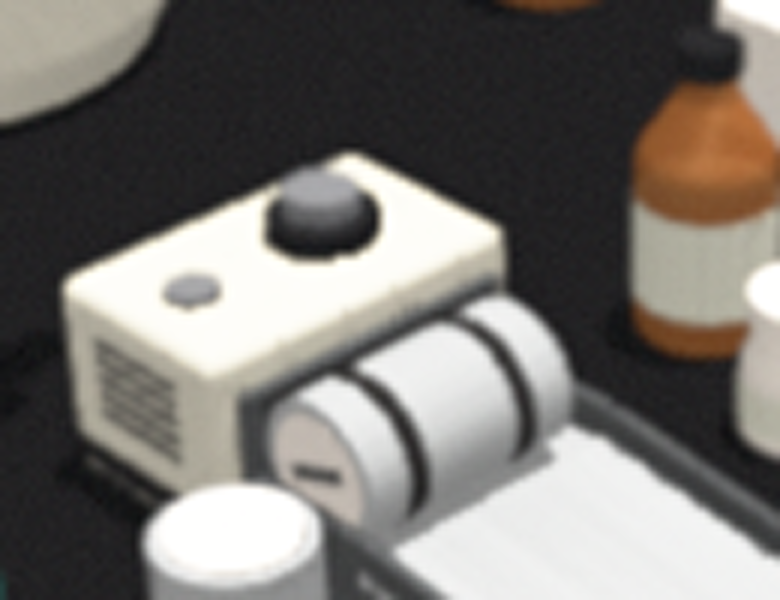

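View pics/cmp.png

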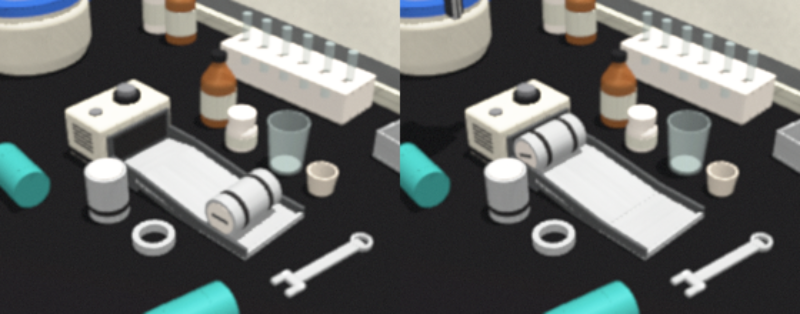

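View pics/top4.png

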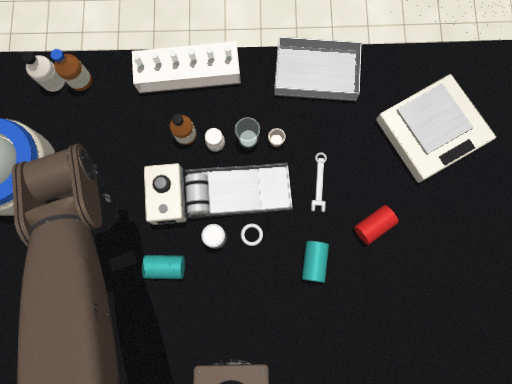

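Both views show the jar square against its stop, now at (197,193) in the top view. The button is up at (161,184), the bystanders are unmoved, and the arm is clear.

```bash
python3 -c "
from plant import robot
print(robot.hand_in())"
```

```text
the job is handed in; nothing more can be done
None
```

I pushed the steel jar up the ramp from behind, at about 35 mm/s, until it lay over the crest against its stop. I then pressed the start button fully down, let it come up and handed the job in at about 19.5 s. No verdict was reported.

**Last checks**
- **Jar:** It sits square against the stop in both views, at about x 82 mm and y 7 mm in the mill frame. When I pushed it gently against the stop, the force rose to about 6 N with no further movement.
- **Button:** It bottomed out after about 5.5 mm of travel (about 4 N just before, 16–23 N at the end) and looks up again in the last picture.
- **Bystanders:** They look unmoved when I compare the first and last pictures by eye; I did not measure them.

**What disagreed or went wrong**
- **Tool height:** In the pictures the fingertips stood about 3 cm above the reported TCP, not 8 mm ahead of it as stated.
- **First approach:** Because of that, the fingertips landed lightly (under 4 N) on the jar's upper back. The jar hardly moved. I backed off, went about 3 cm lower and pushed from there.
- **Contact force:** The force was clear on the ramp, about 5–7 N at the end of each push. It fell to nearly nothing in some pauses, when the pictures were taken. After the crest the jar ran the last stretch to the stop by itself.

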